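# Find the unlocked cover of the power box and open it

### The job

Three of the four identical covers in the top of the grey power box are locked and one is free. Press gently on the ribbed pads at the far ends of the covers until you find the one that rocks, then push that cover up by its raised near edge until it stands upright, and leave it standing open. Use only the outside of the fingers: grip nothing, force no locked cover, and leave the tools and things around the box where they are.

Things in the scene. Friction and masses are not known exactly. Their poses are not given: they have to be found in the camera images.
- case: grey bench power box, 140 x 364 mm and 70 mm high, screwed down; holds a row of four identical cover plates in its top and a plain 70 mm wide deck at its left end. Origin at the centre of its underside, on the worktop; its x runs across the row, away from the robot at yaw 0, its y runs along the row to the left, z up. All four hinge axes lie on one line along its y, at x = +14 mm, z = 67 mm
- cover_a (a joint): hinge of the leftmost (nearest the plain deck) cover, centred at y = 80 mm of the box. 0 rad = shut and flush with the box top, grows as the far end goes down into the box and the near edge rises; 1.57 = upright, stop at 1.65. A locked cover gives less than 0.06 rad when pressed with up to 15 N; the free one starts to rock under about 2 to 4 N on its ribbed pad, and its stiff hinge leaves it at whatever angle it is let go
- press_a (a point): middle of the ribbed press pad on the leftmost (nearest the plain deck) cover: on its top face, 25 mm behind the hinge axis. The cover is a bare aluminium plate 100 x 62 x 5 mm, 60 mm of it before the hinge (towards the box's -x) and 40 mm behind it, where three thin dark ribs mark the pad; behind the pad the opening runs on 8 mm as a finger gap, and the bay is about 60 mm deep. The point turns with the cover; shut, its axes are those of the box
- edge_a (a point): middle of the near edge of the leftmost (nearest the plain deck) cover, 60 mm before its hinge axis and edged with a smooth, slippery black nylon bead 8 mm thick, so that a finger pushing it level slides along it; the edge that rises as the pad is pressed
- cover_b (a joint): hinge of the second from the left cover, centred at y = 8 mm of the box. 0 rad = shut and flush with the box top, grows as the far end goes down into the box and the near edge rises; 1.57 = upright, stop at 1.65. A locked cover gives less than 0.06 rad when pressed with up to 15 N; the free one starts to rock under about 2 to 4 N on its ribbed pad, and its stiff hinge leaves it at whatever angle it is let go
- press_b (a point): middle of the ribbed press pad on the second from the left cover: on its top face, 25 mm behind the hinge axis. The cover is a bare aluminium plate 100 x 62 x 5 mm, 60 mm of it before the hinge (towards the box's -x) and 40 mm behind it, where three thin dark ribs mark the pad; behind the pad the opening runs on 8 mm as a finger gap, and the bay is about 60 mm deep. The point turns with the cover; shut, its axes are those of the box
- edge_b (a point): middle of the near edge of the second from the left cover, 60 mm before its hinge axis and edged with a smooth, slippery black nylon bead 8 mm thick, so that a finger pushing it level slides along it; the edge that rises as the pad is pressed
- cover_c (a joint): hinge of the third from the left cover, centred at y = -64 mm of the box. 0 rad = shut and flush with the box top, grows as the far end goes down into the box and the near edge rises; 1.57 = upright, stop at 1.65. A locked cover gives less than 0.06 rad when pressed with up to 15 N; the free one starts to rock under about 2 to 4 N on its ribbed pad, and its stiff hinge leaves it at whatever angle it is let go
- press_c (a point): middle of the ribbed press pad on the third from the left cover: on its top face, 25 mm behind the hinge axis. The cover is a bare aluminium plate 100 x 62 x 5 mm, 60 mm of it before the hinge (towards the box's -x) and 40 mm behind it, where three thin dark ribs mark the pad; behind the pad the opening runs on 8 mm as a finger gap, and the bay is about 60 mm deep. The point turns with the cover; shut, its axes are those of the box
- edge_c (a point): middle of the near edge of the third from the left cover, 60 mm before its hinge axis and edged with a smooth, slippery black nylon bead 8 mm thick, so that a finger pushing it level slides along it; the edge that rises as the pad is pressed
- cover_d (a joint): hinge of the rightmost cover, centred at y = -136 mm of the box. 0 rad = shut and flush with the box top, grows as the far end goes down into the box and the near edge rises; 1.57 = upright, stop at 1.65. A locked cover gives less than 0.06 rad when pressed with up to 15 N; the free one starts to rock under about 2 to 4 N on its ribbed pad, and its stiff hinge leaves it at whatever angle it is let go
- press_d (a point): middle of the ribbed press pad on the rightmost cover: on its top face, 25 mm behind the hinge axis. The cover is a bare aluminium plate 100 x 62 x 5 mm, 60 mm of it before the hinge (towards the box's -x) and 40 mm behind it, where three thin dark ribs mark the pad; behind the pad the opening runs on 8 mm as a finger gap, and the bay is about 60 mm deep. The point turns with the cover; shut, its axes are those of the box
- edge_d (a point): middle of the near edge of the rightmost cover, 60 mm before its hinge axis and edged with a smooth, slippery black nylon bead 8 mm thick, so that a finger pushing it level slides along it; the edge that rises as the pad is pressed
- flux_bottle: small amber bottle with white cap, 23 mm across, 38 mm high, standing on the box's plain deck; a bystander, origin at the middle of its underside
- spool_3: solder spool, 44 mm across, 46 mm high, on the box's plain deck; a bystander, origin at the middle of its underside
- driver_red: red-handled screwdriver, 160 mm, lying before the box; a bystander, origin at the middle of its underside
- battery: orange and black battery pack, 52 x 116 x 28 mm, lying before the box; a bystander, origin at the middle of its underside
- tape_blue: roll of blue tape, 62 mm across, 18 mm high, to the right of the box; a bystander, origin at the middle of its underside
- side_cutters: blue-handled side cutters, 53 x 105 x 14 mm, lying behind the box on the thin light blue mat; a bystander, origin at the middle of its underside

How it is judged:
On the way, in this order (a step that is already met when the one before it is completed fails the run):
1. the free cover rocks: pressed, its near edge stands up ((value of joint cover_a between 0.12 and 1.2 rad or value of joint cover_b between 0.12 and 1.2 rad or value of joint cover_c between 0.12 and 1.2 rad or value of joint cover_d between 0.12 and 1.2 rad)), for 0.1 s.
2. the free cover stands upright (value of joint any of cover_a, cover_b, cover_c, cover_d above 1.3 rad), for 0.2 s.
At the end, for the whole second after the job is handed in: one cover stands open by more than 1.3 rad (75 degrees) and at rest, the other three are shut (under 0.06 rad) (((value of joint cover_a above 1.3 rad and value of joint each of cover_b, cover_c, cover_d below 0.06 rad and velocity of joint cover_a between -0.1 and 0.1 rad/s) or (value of joint cover_b above 1.3 rad and value of joint each of cover_a, cover_c, cover_d below 0.06 rad and velocity of joint cover_b between -0.1 and 0.1 rad/s) or (value of joint cover_c above 1.3 rad and value of joint each of cover_a, cover_b, cover_d below 0.06 rad and velocity of joint cover_c between -0.1 and 0.1 rad/s) or (value of joint cover_d above 1.3 rad and value of joint each of cover_a, cover_b, cover_c below 0.06 rad and velocity of joint cover_d between -0.1 and 0.1 rad/s))); the robot touches nothing.
It fails at once if a cover or the box is pressed with more than 80 N (contact force between any of the fingers, the arm and case above 80 N).
It fails at once if a bystander is moved more than 25 mm (distance of any of flux_bottle, spool_3, driver_red, battery, tape_blue, side_cutters from where it was at the start of the episode above 0.025 m).
It fails at once if a bystander is lifted (height (world z) of any of flux_bottle, spool_3 above 0.085 m or height (world z) of any of driver_red, battery, tape_blue, side_cutters above 0.015 m).
It fails at once if a cover is taken between the fingers ((z of the grasp point in the frame of edge_a between -0.004 and 0.004 m and x of the grasp point in the frame of edge_a between -0.002 and 0.1 m and y of the grasp point in the frame of edge_a between -0.036 and 0.036 m) or (z of the grasp point in the frame of edge_b between -0.004 and 0.004 m and x of the grasp point in the frame of edge_b between -0.002 and 0.1 m and y of the grasp point in the frame of edge_b between -0.036 and 0.036 m) or (z of the grasp point in the frame of edge_c between -0.004 and 0.004 m and x of the grasp point in the frame of edge_c between -0.002 and 0.1 m and y of the grasp point in the frame of edge_c between -0.036 and 0.036 m) or (z of the grasp point in the frame of edge_d between -0.004 and 0.004 m and x of the grasp point in the frame of edge_d between -0.002 and 0.1 m and y of the grasp point in the frame of edge_d between -0.036 and 0.036 m)).
It also fails if it takes over 45 s, if anything falls off the work surface, if the arm or the gripper's body presses on something with over 40 N, if the wrist force passes 120 N, or if a joint passes its speed limit or range.

### The arm

A 6-joint arm with a two-finger parallel gripper is mounted at the origin on a cart in front of the work surface, level with it; the furniture and walls round the work are solid. World frame = base frame: x ahead of the robot, y to its left, z up, the work surface at z = 0. Lengths are in m, angles in rad, forces in N, time in s.
With the tool pointing down it reaches from about 0.15 to 0.775 m from the base axis. Payload 6.1 kg.
Tool frame: the origin (TCP) lies at the very end of the fingers, on their centre line; the grasp point (between the pads) lies 19 mm behind it; z points along the fingers, y is the line along which they close (so a half turn about z gives the same grasp; the last joint's range is limited). The gripper opens to 85 mm and grips with 20 to 120 N. Pads are 22 mm wide; open, the fingers measure 114 mm over their backs; the gripper's body (76 mm by 85 mm) begins 54 mm behind the grasp point. The pads swing forward as they close: fully open they stand 13 mm farther back than shut.
Start: joints at [-1.227, 0.126, -0.04, 1.405, 0, 1.571], TCP at [0.177, -0.494, 0.231] pointing down, gripper open.
Joint ranges: [-2.72, 2.72], [-0.95, 1.95], [-1.27, 1.35], [-1.78, 2.02], [-1.46, 1.47], [-3.14, 3.14]. Speed limits (rad/s): [2.39, 2.39, 3.01, 3.14, 3.14, 3.14].

### API

Orientations are given as a unit quaternion [x, y, z, w].
In Python, from bench import ctrl gives the robot as it stands.
- The arm moves only by the tool jog_arm, never from a script. Its argument "moves" is a list of rows, each an object with "slide": the shift along the tool's x, y, z in m, a list of three; "rotation": the turn, a rotation vector about the tool's x, y, z in degrees, a list of three. In form: [{"slide": [tx, ty, tz], "rotation": [rx, ry, rz]}, ...]. A call has 1 to 12 rows; each row shifts and turns the commanded pose from where the row before left it, along the tool's axes as they then stand; what a row does not reach is not made up. A row lasts 1/10 s, in which the tool goes at most 50 mm and 8.59 degrees, less where a joint would pass 70% of its speed; a pose out of reach is approached as far as the arm can. A call is refused whole if a number of a shift passes 0.05 or a number of a turn 8.59, either way. A call with a gripper value outside its range is refused whole. "hand" is the finger opening in m, from 0 to 0.0854, set as the call begins (left out, the last holds). The fingers move at their own pace and stop on an object; "newtons" is the grip in N (left out, the last holds). Time passes only in rows, so rows that do not move let the fingers close. It gives the time, the measured TCP pose, the force, the opening and the grip force at its end, in the units of the state.
- ctrl.state(): the state, without advancing time (a new reading comes with each control period).
- ctrl.grab_frame(name): name is "scene" or "top" or "wrist"; returns the picture (480x640x3 uint8, red, green, blue); there is no depth.
- ctrl.camera_model(name): a dict with "mtx" (3x3 intrinsics, pixels), "distortion" ([k1, k2, p1, p2, k3] as OpenCV has them; the pictures are not rectified), "eye" and "orientation" of the camera in the world. Camera axes: x right, y up, looking along -z (the intrinsics and any distortion apply to the point x, -y, -z); pixel columns grow to the right and rows downward; lengths in m; the calibration is good to about 2 mm. A picture is of the moment at which its call begins: read the wrist's pose just before it. camera_model takes no time and is no camera call; for the wrist camera it gives the pose at the moment of the call.
- ctrl.hand_in(): hands the job in; it is judged then, once.
Trained networks look in the newest picture that a camera, given by its name, has taken for a name from the list of things; names that differ only in an ending like _2 or _b are one class to them, and where a whole thing is asked for, a point or a joint stands for the part that bears it (a point fixed in the world has none). Each returns a list of dicts, best first, with "confidence" (0 to 1); they miss things now and then, are a little off and sometimes report something else, mostly with a low value. They report only what shows in the picture. A call takes as long as a camera call.
- ctrl.trace(camera, label): "region" (480x640 bool, what is visible of it) and "at" ([column, row] in pixels, amid what is visible of it).
- ctrl.mark_of(camera, label): "at" ([column, row] in pixels: a listed point, or the origin of a listed thing).
The state is a dict: "time_s": time; "joints": joint angles; "dq": joint speeds; "effort": joint torques, N m; "position": TCP position; "orientation": TCP orientation; "wrist_force": force on the tool from outside, world axes, zero at the start; "wrist_torque": the same for the moment, N m; "gripper_width": finger opening in m; "gripper_force": force on a finger pad.
Only numpy, scipy, OpenCV 4.12 (cv2) and the standard library are available. Lean on these libraries where they do the work, as an engineer would, in place of code of your own. Each camera call takes 0.05 s, during which the arm holds its last target. There are 200 camera calls.

## Working session

There is one attempt and no reset: what is moved stays moved. The work goes in short steps, Python scripts to look and compute and a tool call to move; the robot and the scene stay as the last step left them, time stands still between calls to the robot, and variables do not carry over. Pictures are saved under pics/ and viewed, at most 12 in all, crops included, and the job is handed in when it is done.

Besides the shell and the picture viewer there is one more tool, called after "Emit:" as name(argument=value, ...), one argument or row to a line, values as JSON. jog_arm: Moves the arm, as the interface text tells. Its arguments: {"type":"object","properties":{"moves":{"type":"array","items":{"type":"object","properties":{"slide":{"type":"array","items":{"type":"number"}},"rotation":{"type":"array","items":{"type":"number"}}}}},"hand":{"type":"number"},"newtons":{"type":"number"}},"required":["moves"]}

```bash
mkdir -p pics; cat > h.py <<'E'
import numpy as np, cv2
from scipy.spatial.transform import Rotation as R
from bench import ctrl
def save(cam,name):
    im=ctrl.grab_frame(cam); cv2.imwrite('pics/'+name,im[:,:,::-1]); return im
def ray(cam,px,m=None):
    m=m or ctrl.camera_model(cam)
    K=np.array(m['mtx']);D=np.array(m['distortion'])
    u=cv2.undistortPoints(np.array([[px]],float),K,D)[0,0]
    d=R.from_quat(m['orientation']).apply([u[0],-u[1],-1]); return np.array(m['eye']),d
def onz(cam,px,z,m=None):
    e,d=ray(cam,px,m); return e+d*(z-e[2])/d[2]
def proj(cam,P,m=None):
    m=m or ctrl.camera_model(cam)
    p=R.from_quat(m['orientation']).inv().apply(np.array(P,float)-np.array(m['eye'])); p=p*[1,-1,-1]
    return cv2.projectPoints(p.reshape(-1,1,3),np.zeros(3),np.zeros(3),np.array(m['mtx']),np.array(m['distortion']))[0].reshape(-1,2)
E
python3 - <<'E'
from h import *
save('top','t0.png');
for l in ['press_a','edge_a','case','flux_bottle','spool_3','battery','driver_red','tape_blue','side_cutters']:
    z={'press_a':.07,'edge_a':.07,'flux_bottle':.07,'spool_3':.07}.get(l,0)
    for r in ctrl.mark_of('top',l)[:5]: print(l,np.round(r['at']),round(r['confidence'],2),np.round(onz('top',r['at'],z),3))
save('scene','s0.png')
s=ctrl.state();print(s['position'],s['orientation'],s['time_s'],s['wrist_force'],ctrl.camera_model('top')['eye'])
E
```

```text
press_a [349. 260.] 0.86 [ 0.56  -0.033  0.07 ]
press_a [274. 244.] 0.85 [0.587 0.107 0.07 ]
press_a [387. 264.] 0.68 [ 0.555 -0.103  0.07 ]
press_a [309. 248.] 0.57 [0.582 0.042 0.07 ]
press_a [265. 291.] 0.21 [0.499 0.121 0.07 ]
edge_a [382. 313.] 0.86 [ 0.464 -0.095  0.07 ]
edge_a [301. 293.] 0.85 [0.498 0.054 0.07 ]
edge_a [343. 303.] 0.7 [ 0.481 -0.023  0.07 ]
edge_a [264. 292.] 0.62 [0.498 0.123 0.07 ]
edge_a [330. 339.] 0.59 [ 0.415 -0.     0.07 ]
case [312. 275.] 0.77 [0.538 0.034 0.   ]
flux_bottle [234. 272.] 0.73 [0.532 0.18  0.07 ]
flux_bottle [274. 244.] 0.73 [0.587 0.107 0.07 ]
spool_3 [233. 243.] 0.88 [0.587 0.184 0.07 ]
spool_3 [309. 252.] 0.18 [0.574 0.041 0.07 ]
battery [253. 324.] 0.87 [0.438 0.148 0.   ]
driver_red [328. 340.] 0.57 [0.411 0.002 0.   ]
tape_blue [424. 303.] 0.97 [ 0.489 -0.19   0.   ]
side_cutters [283. 178.] 0.61 [0.736 0.1   0.   ]
[ 0.17693813 -0.49422953  0.23126966] [ 9.85264475e-01  1.71037755e-01  5.05290406e-07 -3.67042877e-05] 0.55 [-0.56670633 -0.35091594  0.24783764] [0.43186908 0.03339196 0.99270036]
```

View pics/t0.png

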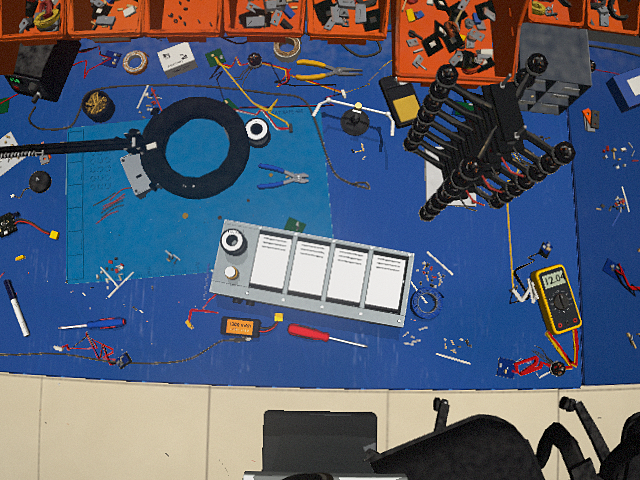

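View pics/s0.png

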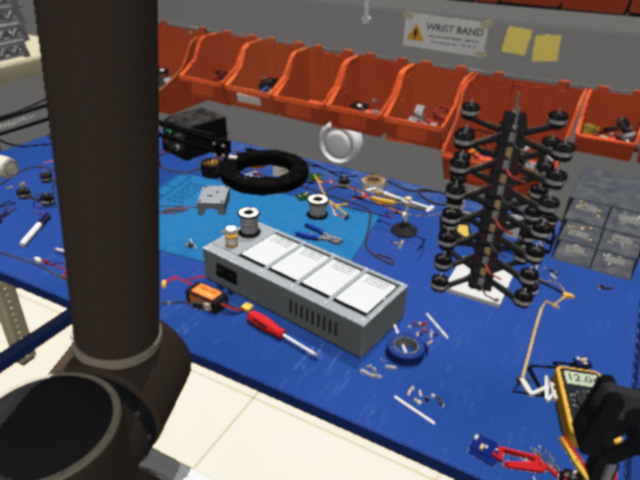

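The top view shows the box at about (310,275), turned slightly. The covers lie in a row at columns 268, 307, 347 and 386. The spool (232,240) and the bottle (232,272) are on the left deck, and the battery and driver lie in front. In the scene view the tall rack stands behind and to the right of the box, clear of the covers. Next I fit the box pose.

```bash
cat >> h.py <<'E'
YS=[.080,.008,-.064,-.136]
def W(p,l): # p=(x,y,yaw), l box-local
    l=np.atleast_2d(l); return R.from_euler('z',p[2]).apply(l)+[p[0],p[1],0]
def tips(p,l):  # world delta from TCP to local target, in tool axes
    s=ctrl.state(); Rt=R.from_quat(s['orientation']); return Rt.inv().apply(W(p,l)[0]-s['position'])
E
python3 - <<'E'
from h import *
from scipy.optimize import least_squares
m=ctrl.camera_model('top')
pr=[[274,244],[309,248],[349,260],[387,264]]; ed=[[264,292],[301,293],[343,303],[382,313]]
L=[[.039,y,.0695] for y in YS]+[[-.046,y,.0695] for y in YS]
px=np.array(pr+ed,float)
f=lambda p:(proj('top',W(p,L),m)-px).ravel()
r=least_squares(f,[.53,.02,-.15],loss='soft_l1'); print(r.x,np.degrees(r.x[2]),r.fun.reshape(-1,2).round(1).tolist())
C=[[a,b,.07] for a,b in [(.07,.182),(.07,-.182),(-.07,-.182),(-.07,.182)]]
im=cv2.imread('pics/t0.png')
q=proj('top',W(r.x,C),m); print(q.round())
cv2.polylines(im,[(q*1).astype(int)],True,(0,0,255),1)
for c in proj('top',W(r.x,L),m): cv2.circle(im,tuple(int(v) for v in c),2,(255,0,255),-1)
cv2.imwrite('pics/t1.png',cv2.resize(im[200:350,190:440],None,fx=3,fy=3))
s=ctrl.state();E=R.from_quat(s['orientation']).as_matrix();print(E.round(3))
for y in YS: print(W(r.x,[.039,y,.2])[0].round(3), tips(r.x,[.039,y,.2]).round(3))
E
```

```text
[ 0.53598997  0.0362444  -0.15120022] -8.663134262090676 [[-1.0, 0.4], [2.0, 3.1], [0.2, -2.1], [0.2, 0.6], [0.3, -2.7], [1.8, 3.2], [-1.5, 0.1], [-1.9, -3.2]]
[[223. 219.]
 [414. 253.]
 [403. 327.]
 [208. 292.]]
[[ 0.941  0.337 -0.   ]
 [ 0.337 -0.941  0.   ]
 [ 0.    -0.    -1.   ]]
[0.587 0.109 0.2  ] [ 0.589 -0.43   0.031]
[0.576 0.038 0.2  ] [ 0.555 -0.367  0.031]
[ 0.565 -0.033  0.2  ] [ 0.521 -0.304  0.031]
[ 0.554 -0.104  0.2  ] [ 0.487 -0.24   0.031]
```

View pics/t1.png

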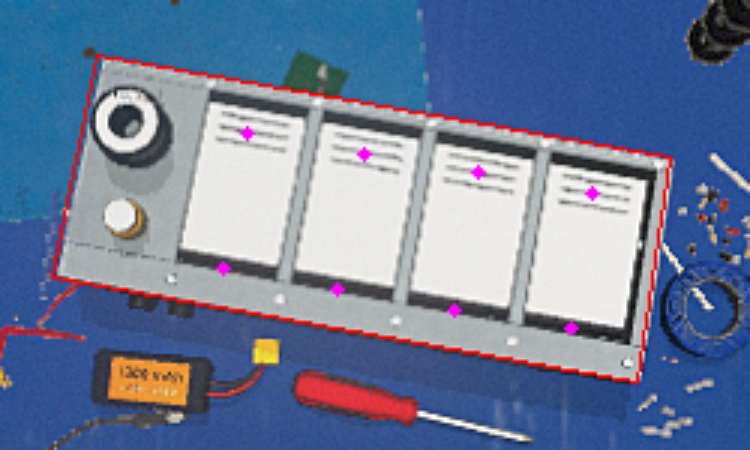

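The reprojected outline and points match the picture to about 2 mm, so the pose is good enough. I move above cover d with the fingers shut.

Emit:
jog_arm(
  hand=0,
  newtons=20,
  moves=[
    {"slide": [0.04, -0.02, 0]},
    {"slide": [0.041, -0.02, 0]},
    {"slide": [0.041, -0.02, 0]},
    {"slide": [0.041, -0.02, 0]},
    {"slide": [0.041, -0.02, 0]},
    {"slide": [0.041, -0.02, 0]},
    {"slide": [0.041, -0.02, 0]},
    {"slide": [0.041, -0.02, 0]},
    {"slide": [0.04, -0.02, 0]},
    {"slide": [0.04, -0.02, 0]},
    {"slide": [0.04, -0.02, 0]},
    {"slide": [0.04, -0.02, 0]},
  ],
)

```text
schema error: expected keys slide, rotation
```

Emit:
jog_arm(
  moves=[
    {"rotation": [0, 0, 7.1]},
    {"rotation": [0, 0, 7.1]},
    {"rotation": [0, 0, 7.1]},
    {"rotation": [0, 0, 7.1]},
    {},
    {},
  ],
)

```text
schema error: expected keys slide, rotation
```

```bash
cat >> h.py <<'E'
P=(.5365,.0355,-.1512)
E
python3 - <<'E'
from h import *
s=ctrl.state();print(s['position'].round(4) if hasattr(s['position'],'round') else s['position'],R.from_quat(s['orientation']).as_matrix().round(3),s['wrist_force'],s['gripper_width'],s['time_s'])
print(tips(P,[.039,-.136,.08]).round(4))
im=save('wrist','w0.png').copy();m=ctrl.camera_model('wrist')
for r in ctrl.mark_of('wrist','press_d')[:4]: print(r, onz('wrist',r['at'],.0695,m).round(4))
for x in(.039,-.046):
  for y,c in zip(proj('wrist',W(P,[[x,y,.0695] for y in YS]),m),YS): cv2.circle(im,tuple(int(v) for v in y),4,(255,0,255),-1)
cv2.imwrite('pics/w0.png',im[:,:,::-1])
E
```

```text
[ 0.1769 -0.4942  0.2313] [[ 0.941  0.337 -0.   ]
 [ 0.337 -0.941  0.   ]
 [ 0.    -0.    -1.   ]] [-0.56670633 -0.35091594  0.24783764] 0.08558767409385624 0.55
[ 0.4868 -0.2393  0.1513]
```

View pics/w0.png

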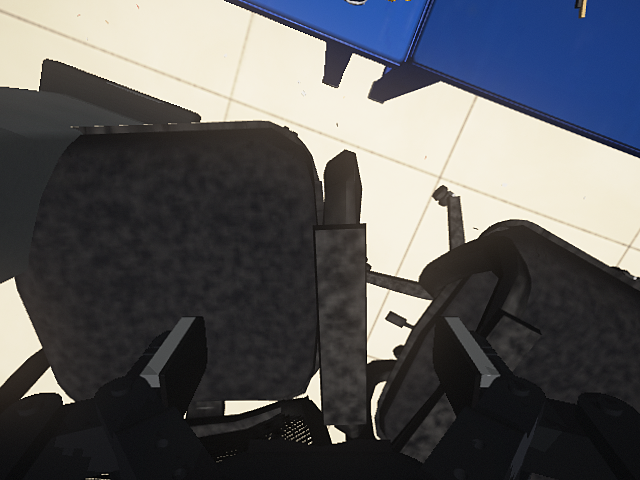

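The moves were refused because every row needs both keys. The wrist view still shows only the floor, the chairs and the open fingers at the start pose, so I resend.

Emit:
jog_arm(
  hand=0,
  newtons=20,
  moves=[
    {"slide": [0.04, -0.02, 0], "rotation": [0, 0, 0]},
    {"slide": [0.041, -0.02, 0], "rotation": [0, 0, 0]},
    {"slide": [0.041, -0.02, 0], "rotation": [0, 0, 0]},
    {"slide": [0.041, -0.02, 0], "rotation": [0, 0, 0]},
    {"slide": [0.041, -0.02, 0], "rotation": [0, 0, 0]},
    {"slide": [0.041, -0.02, 0], "rotation": [0, 0, 0]},
    {"slide": [0.041, -0.02, 0], "rotation": [0, 0, 0]},
    {"slide": [0.041, -0.02, 0], "rotation": [0, 0, 0]},
    {"slide": [0.04, -0.02, 0], "rotation": [0, 0, 0]},
    {"slide": [0.04, -0.02, 0], "rotation": [0, 0, 0]},
    {"slide": [0.04, -0.02, 0], "rotation": [0, 0, 0]},
    {"slide": [0.04, -0.02, 0], "rotation": [0, 0, 0]},
  ],
)

```text
time_s: 1.85
position: [0.5557, -0.1025, 0.2314]
orientation: [0.985, 0.171, 0.0, 0.0]
wrist_force: [0.4, -1.4, 0.2]
gripper_width: 0.0002
gripper_force: 0.0
```

Emit:
jog_arm(
  moves=[
    {"slide": [0, 0, 0], "rotation": [0, 0, 7.1]},
    {"slide": [0, 0, 0], "rotation": [0, 0, 7.1]},
    {"slide": [0, 0, 0], "rotation": [0, 0, 7.1]},
    {"slide": [0, 0, 0], "rotation": [0, 0, 7.1]},
    {"slide": [0, 0, 0], "rotation": [0, 0, 0]},
    {"slide": [0, 0, 0], "rotation": [0, 0, 0]},
  ],
)

```text
time_s: 2.45
position: [0.5545, -0.1042, 0.2313]
orientation: [0.997, -0.074, -0.0, 0.0]
wrist_force: [-0.1, -0.5, 1.0]
gripper_width: 0.0003
gripper_force: 0.0
```

```bash
python3 - <<'E'
from h import *
s=ctrl.state();print(np.round(s['position'],4),R.from_quat(s['orientation']).as_matrix().round(3),s['wrist_force'],s['gripper_width'],s['time_s'])
print(tips(P,[.039,-.136,.08]).round(4))
m=ctrl.camera_model('wrist');im=save('wrist','w1.png').copy()
for r in ctrl.mark_of('wrist','press_d')[:4]: print(r, onz('wrist',r['at'],.0695,m).round(4))
for x in(.039,-.046):
  for y,c in zip(proj('wrist',W(P,[[x,y,.0695] for y in YS]),m),YS): cv2.circle(im,tuple(int(v) for v in y),4,(255,0,255),-1)
cv2.imwrite('pics/w1.png',im[:,:,::-1])
E
```

```text
[ 0.5545 -0.1042  0.2313] [[ 0.989 -0.148 -0.   ]
 [-0.148 -0.989 -0.   ]
 [-0.     0.    -1.   ]] [-0.06061453 -0.46700588  1.04329351] 0.0003355756266036552 2.45
[1.000e-04 6.000e-04 1.513e-01]
{'at': [231.0, 223.0], 'confidence': 0.8} [ 0.5661 -0.0332  0.0695]
{'at': [182.6, 243.8], 'confidence': 0.74} [0.5547 0.0097 0.0695]
{'at': [144.3, 219.9], 'confidence': 0.63} [0.5787 0.0348 0.0695]
{'at': [319.1, 224.7], 'confidence': 0.58} [ 0.5542 -0.1032  0.0695]
```

View pics/w1.png

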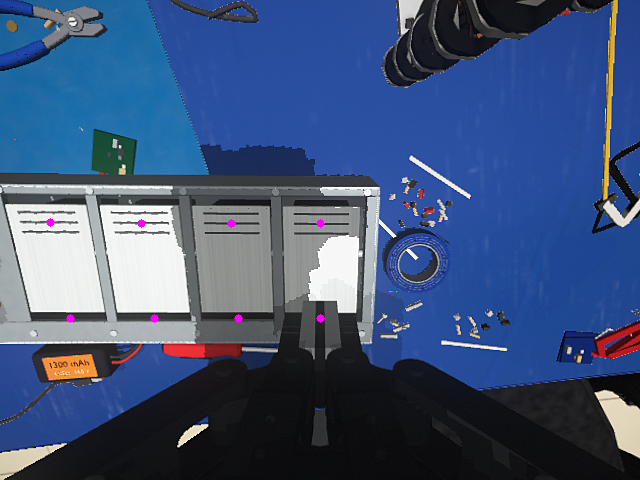

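The wrist view confirms the fit: the projected pads at (50,222), (141,223), (231,223) and (320,223) lie on the ribs, and the fingers are shut at (320,320). I go down on cover d.

Emit:
jog_arm(
  moves=[
    {"slide": [0, 0, 0.05], "rotation": [0, 0, 0]},
    {"slide": [0, 0, 0.05], "rotation": [0, 0, 0]},
    {"slide": [0, 0, 0.04], "rotation": [0, 0, 0]},
    {"slide": [0, 0, 0.012], "rotation": [0, 0, 0]},
    {"slide": [0, 0, 0.005], "rotation": [0, 0, 0]},
    {"slide": [0, 0, 0], "rotation": [0, 0, 0]},
    {"slide": [0, 0, 0], "rotation": [0, 0, 0]},
  ],
)

```text
time_s: 3.25
position: [0.5561, -0.1045, 0.0766]
orientation: [0.997, -0.076, 0.002, 0.0]
wrist_force: [0.7, 0.1, -0.2]
gripper_width: -0.0005
gripper_force: 0.0
```

Emit:
jog_arm(
  moves=[
    {"slide": [0, 0, 0.001], "rotation": [0, 0, 0]},
    {"slide": [0, 0, 0.001], "rotation": [0, 0, 0]},
    {"slide": [0, 0, 0.001], "rotation": [0, 0, 0]},
    {"slide": [0, 0, 0], "rotation": [0, 0, 0]},
  ],
)

```text
time_s: 3.65
position: [0.5546, -0.1042, 0.0714]
orientation: [0.997, -0.076, 0.0, 0.0]
wrist_force: [0.1, 0.4, -0.8]
gripper_width: 0.0002
gripper_force: 0.0
```

Emit:
jog_arm(
  moves=[
    {"slide": [0, 0, 0.001], "rotation": [0, 0, 0]},
    {"slide": [0, 0, 0.001], "rotation": [0, 0, 0]},
    {"slide": [0, 0, 0], "rotation": [0, 0, 0]},
  ],
)

```text
time_s: 3.95
position: [0.5547, -0.1042, 0.0697]
orientation: [0.997, -0.076, 0.0, 0.0]
wrist_force: [-0.7, 0.4, 3.6]
gripper_width: 0.0002
gripper_force: 1.8
```

Emit:
jog_arm(
  moves=[
    {"slide": [0, 0, 0.001], "rotation": [0, 0, 0]},
    {"slide": [0, 0, 0], "rotation": [0, 0, 0]},
    {"slide": [0, 0, 0], "rotation": [0, 0, 0]},
  ],
)

```text
time_s: 4.25
position: [0.5547, -0.1042, 0.0696]
orientation: [0.997, -0.076, 0.001, 0.0]
wrist_force: [-4.1, 0.2, 8.9]
gripper_width: -0.0005
gripper_force: 4.9
```

Cover d is locked: it holds 8.9 N and gives nothing. Next is cover c.

Emit:
jog_arm(
  moves=[
    {"slide": [0, 0, -0.015], "rotation": [0, 0, 0]},
    {"slide": [0, -0.036, 0], "rotation": [0, 0, 0]},
    {"slide": [0, -0.036, 0], "rotation": [0, 0, 0]},
    {"slide": [0, 0, 0], "rotation": [0, 0, 0]},
    {"slide": [0, 0, 0.009], "rotation": [0, 0, 0]},
    {"slide": [0, 0, 0.003], "rotation": [0, 0, 0]},
    {"slide": [0, 0, 0.001], "rotation": [0, 0, 0]},
    {"slide": [0, 0, 0.001], "rotation": [0, 0, 0]},
    {"slide": [0, 0, 0.001], "rotation": [0, 0, 0]},
    {"slide": [0, 0, 0], "rotation": [0, 0, 0]},
    {"slide": [0, 0, 0], "rotation": [0, 0, 0]},
  ],
)

```text
time_s: 5.35
position: [0.5613, -0.0579, 0.0696]
orientation: [0.998, -0.056, 0.0, -0.01]
wrist_force: [-5.1, 1.7, 9.9]
gripper_width: 0.0002
gripper_force: 4.8
```

Emit:
jog_arm(
  moves=[
    {"slide": [0, 0, -0.015], "rotation": [0, 0, 0]},
    {"slide": [0, 0, 0], "rotation": [0, 0, 0]},
    {"slide": [0, 0, 0], "rotation": [0, 0, 0]},
  ],
)

```text
time_s: 5.65
position: [0.5622, -0.0582, 0.0835]
orientation: [0.998, -0.056, 0.001, -0.01]
wrist_force: [0.2, -0.9, -0.2]
gripper_width: 0.0001
gripper_force: 0.0
```

```bash
cat > st.py <<'E'
from h import *
import sys
s=ctrl.state();E=R.from_quat(s['orientation'])
G=R.from_euler('z',P[2])*R.from_euler('x',180,degrees=True)
print(np.round(s['position'],4),'local',R.from_euler('z',-P[2]).apply(np.array(s['position'])-[P[0],P[1],0]).round(4),'fix rotvec deg (tool)',np.degrees((E.inv()*G).as_rotvec()).round(2),np.round(s['joints'],3),np.round(s['wrist_force'],1),s['time_s'])
if len(sys.argv)>1: print('slide',tips(P,[float(v) for v in sys.argv[1:4]]).round(4))
E
python3 st.py .039 -.064 .083
```

```text
[ 0.5622 -0.0582  0.0835] local [ 0.0395 -0.0888  0.0835] fix rotvec deg (tool) [-1.12 -0.01  2.22] [-0.113  0.24  -0.228  1.102  0.019  3.141] [ 0.2 -0.9 -0.2] 5.65
slide [ 0.0005 -0.0248  0.0009]
```

Joint 6 reached its limit, so that move fell short and landed between covers d and c. I turn the tool half a turn so joint 6 has room.

Emit:
jog_arm(
  moves=[
    {"slide": [0, 0, 0], "rotation": [-1.1, 0, 0]},
    {"slide": [0, 0, 0], "rotation": [0, 0, -8.5]},
    {"slide": [0, 0, 0], "rotation": [0, 0, -8.5]},
    {"slide": [0, 0, 0], "rotation": [0, 0, -8.5]},
    {"slide": [0, 0, 0], "rotation": [0, 0, -8.5]},
    {"slide": [0, 0, 0], "rotation": [0, 0, -8.5]},
    {"slide": [0, 0, 0], "rotation": [0, 0, -8.5]},
    {"slide": [0, 0, 0], "rotation": [0, 0, -8.5]},
    {"slide": [0, 0, 0], "rotation": [0, 0, -8.5]},
    {"slide": [0, 0, 0], "rotation": [0, 0, -8.5]},
    {"slide": [0, 0, 0], "rotation": [0, 0, -8.5]},
    {"slide": [0, 0, 0], "rotation": [0, 0, -8.5]},
  ],
)

```text
time_s: 6.85
position: [0.5612, -0.0606, 0.0827]
orientation: [0.721, 0.693, 0.0, -0.001]
wrist_force: [0.3, 0.3, -0.2]
gripper_width: 0.0001
gripper_force: 0.0
```

Emit:
jog_arm(
  moves=[
    {"slide": [0, 0, 0], "rotation": [0, 0, -8.5]},
    {"slide": [0, 0, 0], "rotation": [0, 0, -8.5]},
    {"slide": [0, 0, 0], "rotation": [0, 0, -8.5]},
    {"slide": [0, 0, 0], "rotation": [0, 0, -8.5]},
    {"slide": [0, 0, 0], "rotation": [0, 0, -8.5]},
    {"slide": [0, 0, 0], "rotation": [0, 0, -8.5]},
    {"slide": [0, 0, 0], "rotation": [0, 0, -8.5]},
    {"slide": [0, 0, 0], "rotation": [0, 0, -8.5]},
    {"slide": [0, 0, 0], "rotation": [0, 0, -8.5]},
    {"slide": [0, 0, 0], "rotation": [0, 0, -7.8]},
    {"slide": [0, 0.025, 0], "rotation": [0, 0, 0]},
    {"slide": [0, 0, 0], "rotation": [0, 0, 0]},
  ],
)

```text
time_s: 8.05
position: [0.5652, -0.0344, 0.0828]
orientation: [0.072, 0.997, 0.001, -0.001]
wrist_force: [-0.2, -0.6, -0.6]
gripper_width: -0.0002
gripper_force: 0.0
```

Emit:
jog_arm(
  moves=[
    {"slide": [0, 0, 0], "rotation": [0, 0, 0]},
  ],
)

```text
time_s: 8.15
position: [0.565, -0.0356, 0.083]
orientation: [0.072, 0.997, 0.001, -0.001]
wrist_force: [-0.2, 0.2, -0.1]
gripper_width: 0.0
gripper_force: 0.0
```

```bash
python3 st.py .039 -.064 .072
```

```text
[ 0.565  -0.0356  0.083 ] local [ 0.0389 -0.066   0.083 ] fix rotvec deg (tool) [ 1.1000e-01  1.4000e-01 -1.7965e+02] [-0.064  0.243 -0.225  1.104  0.002  0.081] [-0.2  0.2 -0.1] 8.15
slide [-0.0002  0.002   0.011 ]
```

Emit:
jog_arm(
  moves=[
    {"slide": [0, 0.002, 0.009], "rotation": [0, 0, 0]},
    {"slide": [0, 0, 0.002], "rotation": [0, 0, 0]},
    {"slide": [0, 0, 0.001], "rotation": [0, 0, 0]},
    {"slide": [0, 0, 0.001], "rotation": [0, 0, 0]},
    {"slide": [0, 0, 0.001], "rotation": [0, 0, 0]},
    {"slide": [0, 0, 0], "rotation": [0, 0, 0]},
    {"slide": [0, 0, 0], "rotation": [0, 0, 0]},
  ],
)

```text
time_s: 8.85
position: [0.5657, -0.0339, 0.0698]
orientation: [0.073, 0.997, 0.001, 0.0]
wrist_force: [0.2, -0.9, 0.7]
gripper_width: 0.0
gripper_force: 0.3
```

Emit:
jog_arm(
  moves=[
    {"slide": [0, 0, 0.001], "rotation": [0, 0, 0]},
    {"slide": [0, 0, 0], "rotation": [0, 0, 0]},
    {"slide": [0, 0, 0], "rotation": [0, 0, 0]},
  ],
)

```text
time_s: 9.15
position: [0.5657, -0.0339, 0.0696]
orientation: [0.073, 0.997, 0.001, 0.0]
wrist_force: [-2.7, 0.4, 6.9]
gripper_width: 0.0003
gripper_force: 3.3
```

Cover c is locked (6.9 N, no give). Next is cover b.

Emit:
jog_arm(
  moves=[
    {"slide": [0, 0, -0.015], "rotation": [0, 0, 0]},
    {"slide": [0, 0.036, 0], "rotation": [0, 0, 0]},
    {"slide": [0, 0.036, 0], "rotation": [0, 0, 0]},
    {"slide": [0, 0, 0], "rotation": [0, 0, 0]},
    {"slide": [0, 0, 0.009], "rotation": [0, 0, 0]},
    {"slide": [0, 0, 0.003], "rotation": [0, 0, 0]},
    {"slide": [0, 0, 0.001], "rotation": [0, 0, 0]},
    {"slide": [0, 0, 0.001], "rotation": [0, 0, 0]},
    {"slide": [0, 0, 0.001], "rotation": [0, 0, 0]},
    {"slide": [0, 0, 0], "rotation": [0, 0, 0]},
    {"slide": [0, 0, 0], "rotation": [0, 0, 0]},
  ],
)

```text
time_s: 10.25
position: [0.5763, 0.0372, 0.0689]
orientation: [0.073, 0.997, 0.001, 0.0]
wrist_force: [-0.5, -0.4, 0.1]
gripper_width: 0.0002
gripper_force: 0.2
```

```bash
python3 st.py .039 .008 .07
```

```text
[0.5763 0.0372 0.0689] local [0.0391 0.0077 0.0689] fix rotvec deg (tool) [-2.0000e-02  2.2000e-01 -1.7973e+02] [ 0.063  0.27  -0.222  1.078  0.002  0.21 ] [-0.5 -0.4  0.1] 10.25
slide [ 0.0001  0.0003 -0.0011]
```

Emit:
jog_arm(
  moves=[
    {"slide": [0, 0, 0.001], "rotation": [0, 0, 0]},
    {"slide": [0, 0, 0], "rotation": [0, 0, 0]},
    {"slide": [0, 0, 0], "rotation": [0, 0, 0]},
  ],
)

```text
time_s: 10.55
position: [0.5764, 0.0373, 0.0679]
orientation: [0.073, 0.997, 0.001, 0.0]
wrist_force: [0.2, -1.2, 2.2]
gripper_width: -0.0002
gripper_force: 1.0
```

Cover b gives at about 2 N, so I press on slowly.

Emit:
jog_arm(
  moves=[
    {"slide": [0, 0, 0.001], "rotation": [0, 0, 0]},
    {"slide": [0, 0, 0.001], "rotation": [0, 0, 0]},
    {"slide": [0, 0, 0], "rotation": [0, 0, 0]},
  ],
)

```text
time_s: 10.85
position: [0.5762, 0.0374, 0.0657]
orientation: [0.073, 0.997, 0.001, 0.0]
wrist_force: [1.2, -2.4, 1.7]
gripper_width: 0.0002
gripper_force: 1.0
```

Emit:
jog_arm(
  moves=[
    {"slide": [0, 0, 0.0015], "rotation": [0, 0, 0]},
    {"slide": [0, 0, 0.0015], "rotation": [0, 0, 0]},
    {"slide": [0, 0, 0.0015], "rotation": [0, 0, 0]},
    {"slide": [0, 0, 0.0015], "rotation": [0, 0, 0]},
    {"slide": [0, 0, 0.0015], "rotation": [0, 0, 0]},
    {"slide": [0, 0, 0.0015], "rotation": [0, 0, 0]},
    {"slide": [0, 0, 0], "rotation": [0, 0, 0]},
  ],
)

```text
time_s: 11.55
position: [0.576, 0.0376, 0.0564]
orientation: [0.073, 0.997, 0.001, -0.0]
wrist_force: [1.2, 1.3, 0.5]
gripper_width: 0.0002
gripper_force: 0.4
```

```bash
python3 - <<'E'
from h import *
cv2.imwrite('pics/s1.png',cv2.resize(save('scene','s1f.png')[200:380,180:430,::-1],None,fx=3,fy=3))
print(ctrl.state()['wrist_force'])
E
```

```text
[0.94402915 0.18676296 1.05378048]
```

View pics/s1.png

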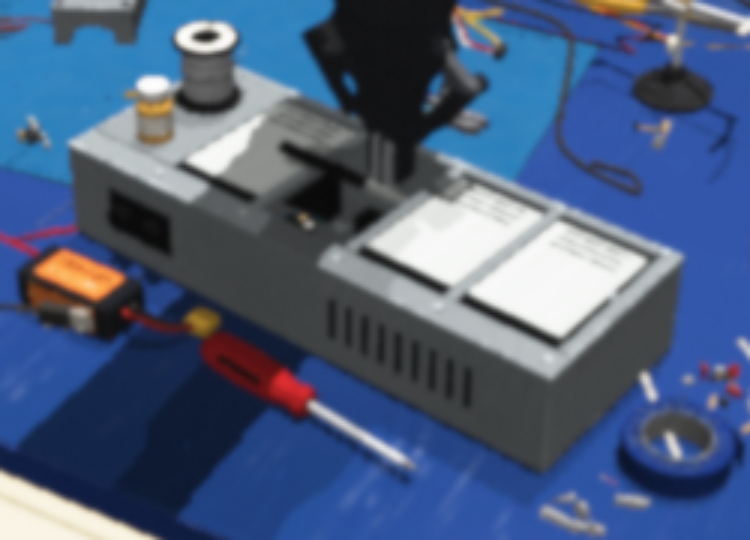

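The picture shows cover b, second from the left, with its near edge well up at about (280–400,145–190); the other covers are flat. I lift, go round over it and come down before its near edge.

Emit:
jog_arm(
  moves=[
    {"slide": [0, 0, -0.03], "rotation": [0, 0, 0]},
    {"slide": [0, 0, -0.045], "rotation": [0, 0, 0]},
    {"slide": [0, 0, -0.02], "rotation": [0, 0, 0]},
    {"slide": [0, 0, 0], "rotation": [0, 0, 0]},
    {"slide": [0.03, 0, 0], "rotation": [0, 0, 0]},
    {"slide": [0.04, 0, 0], "rotation": [0, 0, 0]},
    {"slide": [0.033, 0, 0], "rotation": [0, 0, 0]},
    {"slide": [0, 0, 0], "rotation": [0, 0, 0]},
    {"slide": [0, 0, 0], "rotation": [0, 0, 0]},
  ],
)

```text
time_s: 12.5
position: [0.4736, 0.0523, 0.1511]
orientation: [0.073, 0.997, 0.001, -0.0]
wrist_force: [0.2, -0.2, 0.3]
gripper_width: 0.0
gripper_force: 0.0
```

```bash
python3 st.py -.064 .008 .085; python3 - <<'E'
from h import *
save('top','t2.png')
for r in ctrl.mark_of('top','edge_b')[:5]: print(r)
m=ctrl.camera_model('top')
for th in (.4,.6,.8,1.,1.2): print(th,proj('top',W(P,[.014-.06*np.cos(th),.008,.067+.06*np.sin(th)]),m).round(1))
cv2.imwrite('pics/t2c.png',cv2.resize(cv2.imread('pics/t2.png')[200:350,190:440],None,fx=3,fy=3))
E
```

```text
[0.4736 0.0523 0.1511] local [-0.0648  0.0071  0.1511] fix rotvec deg (tool) [ 7.0000e-02  2.0000e-01 -1.7968e+02] [ 0.108  0.047 -0.302  1.222  0.002  0.254] [ 0.2 -0.2  0.3] 12.5
slide [-0.0008  0.0007  0.0661]
{'at': [378.5, 311.0], 'confidence': 0.82}
0.4 [[303.5 292.6]]
0.6 [[304.  288.9]]
0.8 [[304.7 284.2]]
1.0 [[305.6 278.6]]
1.2 [[306.7 272.2]]
```

View pics/t2c.png

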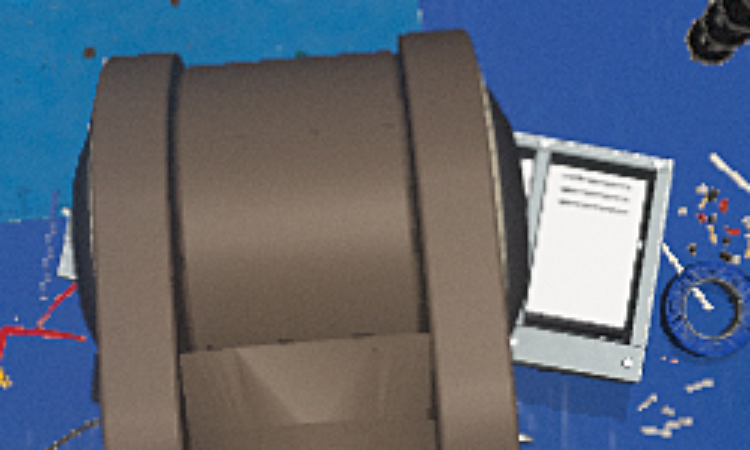

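The arm hides the box in the top view; only cover d at (590,235) shows, shut. The geometry is well known, so I go down and push level.

Emit:
jog_arm(
  moves=[
    {"slide": [0, 0, 0.035], "rotation": [0, 0, 0]},
    {"slide": [0, 0, 0.025], "rotation": [0, 0, 0]},
    {"slide": [0, 0, 0.006], "rotation": [0, 0, 0]},
    {"slide": [0, 0, 0], "rotation": [0, 0, 0]},
    {"slide": [-0.005, 0, 0], "rotation": [0, 0, 0]},
    {"slide": [-0.005, 0, 0], "rotation": [0, 0, 0]},
    {"slide": [-0.005, 0, 0], "rotation": [0, 0, 0]},
    {"slide": [-0.005, 0, 0], "rotation": [0, 0, 0]},
    {"slide": [-0.005, 0, 0], "rotation": [0, 0, 0]},
    {"slide": [0, 0, 0], "rotation": [0, 0, 0]},
  ],
)

```text
time_s: 13.6
position: [0.4996, 0.0487, 0.0859]
orientation: [0.073, 0.997, 0.001, 0.0]
wrist_force: [-0.4, 0.4, 0.3]
gripper_width: -0.0002
gripper_force: 0.0
```

Emit:
jog_arm(
  moves=[
    {"slide": [-0.005, 0, 0], "rotation": [0, 0, 0]},
    {"slide": [-0.005, 0, 0], "rotation": [0, 0, 0]},
    {"slide": [-0.005, 0, 0], "rotation": [0, 0, 0]},
    {"slide": [0, 0, 0], "rotation": [0, 0, 0]},
  ],
)

```text
time_s: 14.0
position: [0.5146, 0.0465, 0.0858]
orientation: [0.073, 0.997, 0.001, 0.0]
wrist_force: [-0.3, -0.3, 0.1]
gripper_width: 0.0002
gripper_force: 0.0
```

```bash
python3 st.py -.005 .008 .085;  python3 - <<'E'
from h import *
cv2.imwrite('pics/s2.png',cv2.resize(save('scene','s2f.png')[180:360,180:430,::-1],None,fx=3,fy=3))
E
```

```text
[0.5146 0.0465 0.0858] local [-0.0233  0.0076  0.0858] fix rotvec deg (tool) [-3.0000e-02  2.2000e-01 -1.7972e+02] [ 0.089  0.151 -0.333  1.086  0.002  0.235] [-0.3 -0.3  0.1] 14.0
slide [-0.0183  0.0003  0.0008]
```

View pics/s2.png

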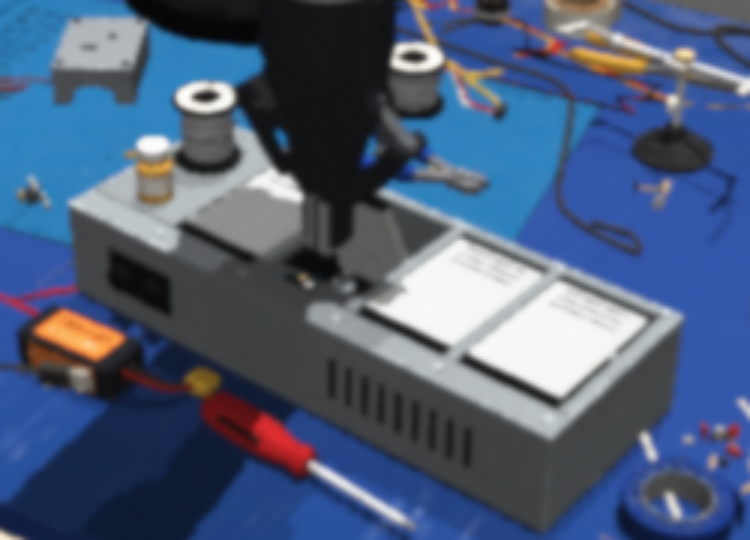

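The finger at (320,240) is in front of the raised plate of b, whose slanted side shows at (350–410,200–270). No force yet, so I push on gently.

Emit:
jog_arm(
  moves=[
    {"slide": [-0.004, 0, 0], "rotation": [0, 0, 0]},
    {"slide": [-0.004, 0, 0], "rotation": [0, 0, 0]},
    {"slide": [0, 0, 0], "rotation": [0, 0, 0]},
  ],
)

```text
time_s: 14.35
position: [0.5223, 0.0454, 0.0858]
orientation: [0.073, 0.997, 0.001, 0.0]
wrist_force: [0.1, 0.7, 0.0]
gripper_width: 0.0001
gripper_force: 0.0
```

Emit:
jog_arm(
  moves=[
    {"slide": [-0.004, 0, 0], "rotation": [0, 0, 0]},
    {"slide": [-0.004, 0, 0], "rotation": [0, 0, 0]},
    {"slide": [0, 0, 0], "rotation": [0, 0, 0]},
  ],
)

```text
time_s: 14.65
position: [0.5302, 0.0442, 0.0858]
orientation: [0.073, 0.997, 0.001, 0.0]
wrist_force: [0.4, 0.3, 1.2]
gripper_width: -0.0
gripper_force: 0.0
```

```bash
python3 st.py -.005 .008 .085;  python3 - <<'E'
from h import *
cv2.imwrite('pics/s3.png',cv2.resize(save('scene','s3f.png')[200:330,220:380,::-1],None,fx=4.5,fy=4.5))
E
```

```text
[0.5302 0.0442 0.0858] local [-0.0075  0.0077  0.0858] fix rotvec deg (tool) [-2.0000e-02  2.2000e-01 -1.7971e+02] [ 0.082  0.178 -0.3    1.092  0.002  0.228] [0.4 0.3 1.2] 14.65
slide [-0.0025  0.0003  0.0008]
```

View pics/s3.png

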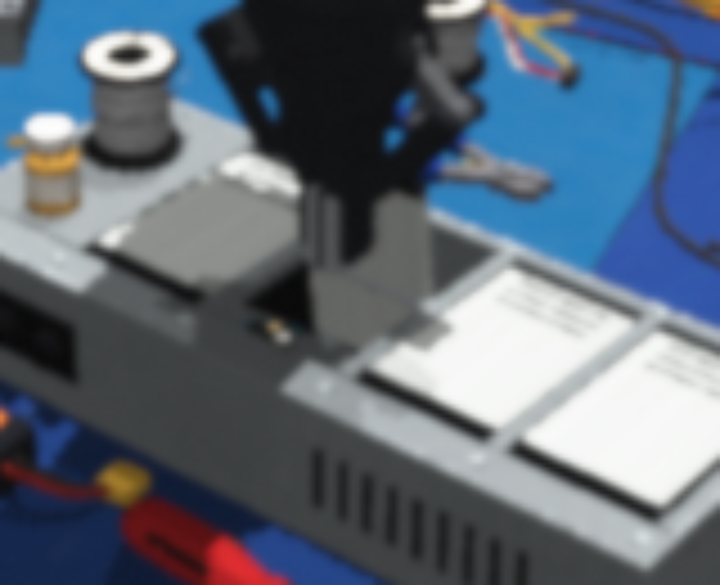

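Cover b now stands almost upright behind the fingers, its plate at (310–430,200–340). A few more small steps, watching the force.

Emit:
jog_arm(
  moves=[
    {"slide": [-0.002, 0, 0], "rotation": [0, 0, 0]},
    {"slide": [-0.002, 0, 0], "rotation": [0, 0, 0]},
    {"slide": [0, 0, 0], "rotation": [0, 0, 0]},
  ],
)

```text
time_s: 15.0
position: [0.5337, 0.0437, 0.0858]
orientation: [0.073, 0.997, 0.001, 0.0]
wrist_force: [0.5, 0.8, 0.2]
gripper_width: 0.0005
gripper_force: 0.0
```

Emit:
jog_arm(
  moves=[
    {"slide": [-0.002, 0, 0], "rotation": [0, 0, 0]},
    {"slide": [0, 0, 0], "rotation": [0, 0, 0]},
  ],
)

```text
time_s: 15.2
position: [0.5357, 0.0434, 0.0858]
orientation: [0.073, 0.997, 0.001, 0.0]
wrist_force: [0.7, 0.7, -0.4]
gripper_width: -0.0001
gripper_force: 0.0
```

Emit:
jog_arm(
  moves=[
    {"slide": [-0.002, 0, 0], "rotation": [0, 0, 0]},
    {"slide": [-0.001, 0, 0], "rotation": [0, 0, 0]},
    {"slide": [0, 0, 0], "rotation": [0, 0, 0]},
  ],
)

```text
time_s: 15.5
position: [0.5386, 0.0429, 0.0858]
orientation: [0.073, 0.997, 0.001, 0.0]
wrist_force: [0.6, -0.5, -0.3]
gripper_width: -0.0
gripper_force: 0.0
```

```bash
python3 - <<'E'
from h import *
s=ctrl.state();print(s['wrist_force'],s['position'])
c=[]
m=ctrl.camera_model('scene')
im=save('scene','s4f.png').copy()
for th,col in ((1.2,(0,255,0)),(1.57,(255,0,0))):
    q=[[.014-.06*np.cos(th),.008+o,.067+.06*np.sin(th)] for o in(.031,-.031)]+[[.014,-.023,.067],[.014,.039,.067]]
    cv2.polylines(im,[np.round(proj('scene',W(P,q),m)*8).astype(int)],True,col,1,cv2.LINE_AA,3)
cv2.imwrite('pics/s4.png',cv2.resize(im[200:330,220:380,::-1],None,fx=4.5,fy=4.5))
E
```

```text
[ 0.61299415 -0.49632983 -0.33507089] [0.53864535 0.04291116 0.08577646]
```

View pics/s4.png

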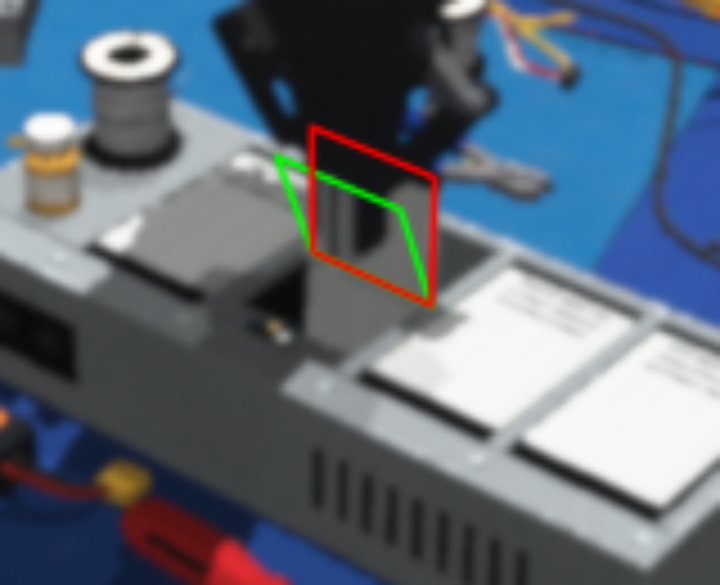

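The right edge of the plate, (437,180) to (430,300), matches the projected upright outline (red), so the cover is at about 90°. I back away from it and lift.

Emit:
jog_arm(
  moves=[
    {"slide": [0.01, 0, 0], "rotation": [0, 0, 0]},
    {"slide": [0.025, 0, 0], "rotation": [0, 0, 0]},
    {"slide": [0.03, 0, 0], "rotation": [0, 0, 0]},
    {"slide": [0, 0, -0.03], "rotation": [0, 0, 0]},
    {"slide": [0, 0, -0.05], "rotation": [0, 0, 0]},
    {"slide": [0.04, -0.03, -0.04], "rotation": [0, 0, 0]},
    {"slide": [0.03, -0.04, 0], "rotation": [0, 0, 0]},
    {"slide": [0, -0.05, 0], "rotation": [0, 0, 0]},
    {"slide": [0, -0.05, 0], "rotation": [0, 0, 0]},
    {"slide": [0, -0.05, 0], "rotation": [0, 0, 0]},
    {"slide": [0, 0, 0], "rotation": [0, 0, 0]},
    {"slide": [0, 0, 0], "rotation": [0, 0, 0]},
  ],
)

```text
time_s: 16.75
position: [0.3816, -0.1509, 0.1964]
orientation: [0.075, 0.997, 0.001, -0.0]
wrist_force: [-0.5, 0.5, 0.5]
gripper_width: 0.0004
gripper_force: 0.0
```

```bash
python3 - <<'E'
from h import *
s=ctrl.state();print(s['wrist_force'],s['position'],s['time_s'])
m=ctrl.camera_model('scene')
im=save('scene','s5f.png').copy()
for th,col in ((1.3,(0,255,0)),):
    q=[[.014-.06*np.cos(th),.008+o,.067+.06*np.sin(th)] for o in(.031,-.031)]+[[.014,-.023,.067],[.014,.039,.067]]
    cv2.polylines(im,[np.round(proj('scene',W(P,q),m)*8).astype(int)],True,col,1,cv2.LINE_AA,3)
cv2.imwrite('pics/s5.png',cv2.resize(im[180:360,180:430,::-1],None,fx=3,fy=3))
E
```

```text
[-0.45674514  0.53311185  0.52663872] [ 0.38155431 -0.15091341  0.19643792] 16.75
```

View pics/s5.png

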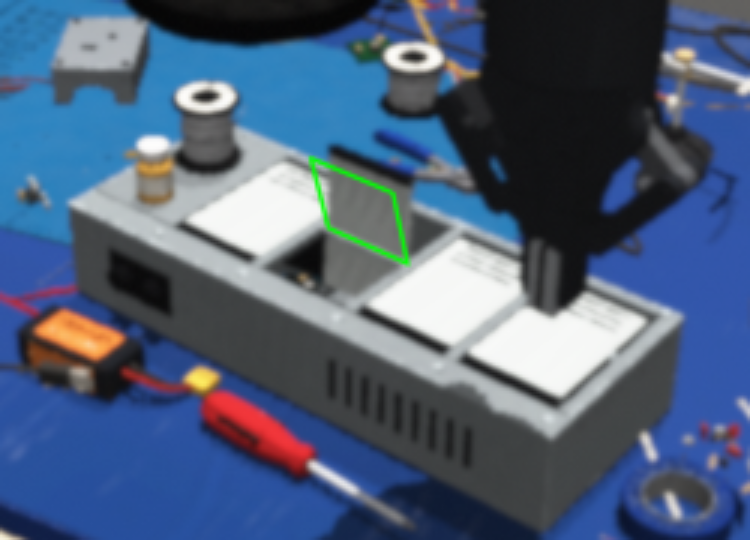

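Cover b stands upright on its own, its bead at (330–412,150–175), clearly past the green 1.3 rad outline. The other three covers are flush, the bystanders haven't moved and the arm is clear.

```bash
python3 -c "
from bench import ctrl
print(ctrl.hand_in())"
```

```text
the job is handed in; nothing more can be done
None
```

I handed the job in with cover b, the free one (second from the left), standing upright and the arm clear; d and c held firm when pressed, a was never pressed, those three look shut, and the hand-in call returned no verdict.

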